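# Clamp a whetstone in its holder to the set force

### The arm

A 6-joint arm with a two-finger parallel gripper is mounted at the origin on the work surface. World frame = base frame: x ahead of the robot, y to its left, z up, the work surface at z = 0. Lengths are in m, angles in degrees, forces in N, time in s.
With the tool pointing down it reaches from about 0.25 to 0.725 m from the base axis. Payload 9.7 kg.
Tool frame: the origin (TCP) lies at the very end of the fingers, on their centre line; the grasp point (between the pads) lies 19 mm behind it (bot.grip_depth is the distance from the TCP to the grasp point, in m); z points along the fingers, y is the direction in which the jaws open and shut (so a half turn about z gives the same grasp; the last joint's range is limited). The gripper opens to 85 mm and grips with 20 to 120 N. Pads are 22 mm wide; open, the fingers measure 114 mm over their backs; the gripper's body (76 mm by 85 mm) begins 54 mm behind the grasp point. The pads swing forward as they close: fully open they stand 13 mm farther back than shut.
Start: joints at [-71.047, 4.979, 10.078, 95.1, 0, 90], TCP at [0.179, -0.52, 0.231] pointing down, gripper open.
Joint ranges: [-179.16, 179.16], [-48.56, 103.87], [-65.8, 70.77], [-126.05, 130.52], [-82.76, 87.17], [-180, 180]. Speed limits (degrees/s): [127.2, 127.2, 147.25, 180, 180, 180].

### API

Orientations are given as [roll, pitch, yaw] about the fixed x, y, z axes, in that order (R = Rz(yaw) Ry(pitch) Rx(roll)).
In Python, from workcell import bot, viewer gives the robot as it stands.
- The arm moves only by the tool arm_command, never from a script. Its argument "motion" is a list of rows, each a list of 3 entries, a list of its own where there are three numbers: the opening, from 0 (shut) to 1 (fully open), then the shift along the tool's x, y, z in units of 60 mm (1.0 is 60 mm), then the turn, a rotation vector about the tool's x, y, z in units of 6 degrees (1.0 is 6 degrees). A call has 1 to 12 rows; each row shifts and turns the commanded pose from where the row before left it, along the tool's axes as they then stand; what a row does not reach is not made up. A row lasts 1/8 s, in which the tool goes at most 62.5 mm and 10.7 degrees, less where a joint would pass 70% of its speed; a pose out of reach is approached as far as the arm can. A call is refused whole if a number of a shift passes 1 or a number of a turn 1, either way. A call with a gripper value outside its range is refused whole. The fingers move at their own pace and stop on an object; "newtons" is the grip in N (left out, the last holds). Time passes only in rows, so rows that do not move let the fingers close. It gives the time, the measured TCP pose, the force and the opening at its end, in the units of the state.
- bot.get_obs(): the state, without advancing time (a new reading comes with each control period).
- viewer.camera(name): name is "scene" or "top"; returns the picture (480x640x3 uint8, blue, green, red); there is no depth.
- viewer.calibration(name): a dict with "fx", "fy", "cx", "cy" (pixels), "T" (4x4, takes a point from camera to world coordinates). Camera axes: x right, y down, z forward; pixel columns grow to the right and rows downward; lengths in m; the calibration is good to about 2 mm. A picture is of the moment at which its call begins. calibration takes no time and is no camera call.
- bot.job_done(): hands the job in, once; it reports no verdict.
The state is a dict: "time": time; "q": joint angles; "qd": joint speeds; "joint_efforts": joint torques, N m; "ee_pos": TCP position; "tcp_rot": TCP orientation; "wrist_force": force on the tool from outside, world axes, zero at the start; "torque": the same for the moment, N m; "opening": finger opening in m.
Only numpy, scipy, OpenCV 4.12 (cv2) and the standard library are available. Lean on these libraries where they do the work, as an engineer would, in place of code of your own. Each camera call takes 0.05 s, during which the arm holds its last target.

### The job

Lay the whetstone, reddish side still up, flat on the bed of the stone holder between the fixed lip and the clamp's sliding pad. Then turn the clamp's knob clockwise until the brass tab pops about a centimetre out of the housing's side, and stop there: do not overtighten. Leave the bottle, tub and bowl alone.

Things in the scene. Friction and masses are not known exactly. Their poses are not given: they have to be found in the camera images.
- stone_center (a point): Centre of the whetstone, a plain loose block 150 mm long (its x), 50 mm wide (its y), 30 mm high (its z), about 0.5 kg, grey below and reddish-brown above; it lies flat on the counter at the start.
- holder: Stone holder, fixed to the counter. Origin: centre of the underside of its steel base, 250 x 70 x 12 mm; x runs along the base from the fixed lip to the knob, z up. At holder x = 65 to 125 mm stands a black housing 62 mm wide, its top 55 mm above the counter, carrying the knob.
- bed (a point): Middle of the bed's top, 20 mm above the counter, at holder x = -35 mm: the point under the middle of a stone that touches the lip; axes as the holder's. The bed is a rubber strip 36 mm wide, narrower than the stone, so fingers can go down beside the stone to 15 mm above the counter. The laid stone's x lies along the holder's x, either way round.
- lip (a point): Middle of the fixed lip's face, at holder x = -110 mm, 32 mm above the counter; the lip is 60 mm wide, its top 45 mm above the counter. The sliding steel pad (56 mm wide, top 50 mm above the counter) faces it, at the start 156 to 159 mm away: the 150 mm stone has 6 to 9 mm of play along the holder.
- knob_grip (a point): Middle of the knob's grip, on its upright axis, 87 mm above the counter, at holder x = 95 mm. The grip is a black bar 56 mm long (this point's x, turns with the knob), 14 mm thick (y), 28 mm high, 14 mm clear of the disc below it. Clockwise from above moves the pad to the lip by 3 mm per rad; it stays where left. Takes 0.16 N m, up to 0.3 N m when clamping.
- tab_slot (a point): Where the tab comes out: the housing's side that faces the holder's -y, 45 mm above the counter. The tab is a bare brass tongue 26 mm wide, 6 mm thick, that slides out along -y. In all it takes about 2.3 to 3.6 rad of knob from the start, so several grasps.
- tab (a joint): How far the sprung indicator tab stands out of the housing's side, in m. 0 (flush) until the clamp presses the stone with 20 N; then 6 mm of tab for each 8 N or 0.33 rad of knob. The set force (28 N) is reached from 0.006; beyond 0.016 (41 N) the stone is overtightened.
- oil: Bystander: green glass bottle, 60 mm across, 190 mm tall, origin under its centre.
- tub: Bystander: clear open tub, 100 mm across, 75 mm tall, origin under its centre.
- bowl: Bystander: steel bowl, 110 mm across, 60 mm tall, origin under its centre.
Things that resemble listed ones, but are neither listed nor needed, are in the scene too. There is more than one size of the part that bears stone_center; the job needs the middle-sized.

How it is judged (in metres and radians):
On the way, in this order (a step that is already met when the one before it is completed fails the run):
1. the stone lies flat on the bed between lip and pad, along the holder (z of stone_center in the frame of bed between 0.012 and 0.018 m and x of stone_center in the frame of bed between -0.003 and 0.012 m and y of stone_center in the frame of bed between -0.008 and 0.008 m and angle between the x axis of stone_center and the x axis of holder, either way round below 0.1 rad), for 0.2 s.
2. the clamp is tightened until the tab is out (value of joint tab above 0.006 m), for 0.2 s.
At the end, for the whole second after the job is handed in: The tab stands out 6 to 16 mm; the stone lies flat and right way up on the bed (centre 12 to 18 mm above it), against the lip within 3 mm, within 8 mm of the bed's middle line and within 0.06 rad of the holder's direction; everything is released (value of joint tab between 0.006 and 0.016 m and z of stone_center in the frame of bed between 0.012 and 0.018 m and x of stone_center in the frame of bed between -0.003 and 0.003 m and y of stone_center in the frame of bed between -0.008 and 0.008 m and angle between the x axis of stone_center and the x axis of holder, either way round below 0.06 rad and angle between stone_center's own z axis and vertical below 0.05 rad); the robot touches nothing.
It fails at once if the stone is overtightened (tab more than 16 mm out, 41 N) (value of joint tab above 0.016 m).
It fails at once if the bottle, tub or bowl is moved more than 20 mm (distance of any of oil, tub, bowl from where it was at the start of the episode above 0.02 m).
It also fails if it takes over 72 s, if anything falls off the work surface, if the arm or the gripper's body presses on something with over 40 N, if the wrist force passes 120 N, or if a joint passes its speed limit or range.

## Working session

There is one attempt and no reset: what is moved stays moved. The work goes in short steps, Python scripts to look and compute and a tool call to move; the robot and the scene stay as the last step left them, time stands still between calls to the robot, and variables do not carry over. Pictures are saved under pics/ and viewed, and the job is handed in when it is done.

Besides the shell and the picture viewer there is one more tool, called by a JSON object that holds its "fn" and its "kwargs", one argument or row to a line. arm_command: Moves the arm, as the interface text tells. Its arguments: {"type":"object","properties":{"motion":{"type":"array"},"newtons":{"type":"number"}},"required":["motion"]}

```bash
mkdir -p pics; ls; python3 - <<'E'
from workcell import bot, viewer
import cv2
for n in ("scene","top"):
    cv2.imwrite(f"pics/{n}0.png",viewer.camera(n)); c=viewer.calibration(n); print(n,c)
print(bot.get_obs(), bot.grip_depth)
E
```

```text
pics
scene {'fx': 471.6869855817761, 'fy': 471.6869855817761, 'cx': 312.19660462341403, 'cy': 240.49728897844608, 'T': array([[-0.79048823,  0.35515327, -0.49899349,  1.04430438],
       [ 0.61237105,  0.47346577, -0.63311284,  0.48265275],
       [ 0.01140424, -0.80603742, -0.5917547 ,  0.58739928],
       [ 0.        ,  0.        ,  0.        ,  1.        ]])}
top {'fx': 618.7379637106218, 'fy': 618.7379637106218, 'cx': 332.20346562552277, 'cy': 254.67495689127637, 'T': array([[ 0.01148109, -0.98095764,  0.19388216,  0.40012195],
       [-0.9998338 , -0.01400813, -0.01166789, -0.05959123],
       [ 0.01416164, -0.19371598, -0.98095544,  1.31789673],
       [ 0.        ,  0.        ,  0.        ,  1.        ]])}
{'time': 0.1, 'q': array([-7.10456125e+01,  5.00769196e+00,  1.00403927e+01,  9.50980838e+01,
        5.37532251e-05,  9.00011424e+01]), 'qd': array([-0.02084953, -0.01678056,  0.21617669,  0.02040005,  0.01331966,
       -0.03842724]), 'joint_efforts': array([ 1.43895482e-03, -5.21563089e+01,  4.65651655e+01,  1.60608249e-02,
       -1.71356936e-05,  2.95205780e-05]), 'ee_pos': array([ 0.17858811, -0.52000112,  0.23066894]), 'tcp_rot': array([-1.79934617e+02, -5.24494970e-05,  1.89532450e+01]), 'wrist_force': array([ 0.23432665, -0.28133445, -0.3119999 ]), 'torque': array([-0.00331475, -0.03210912, -0.02312039]), 'opening': 0.08573568194314858} 0.0187
```

View pics/scene0.png

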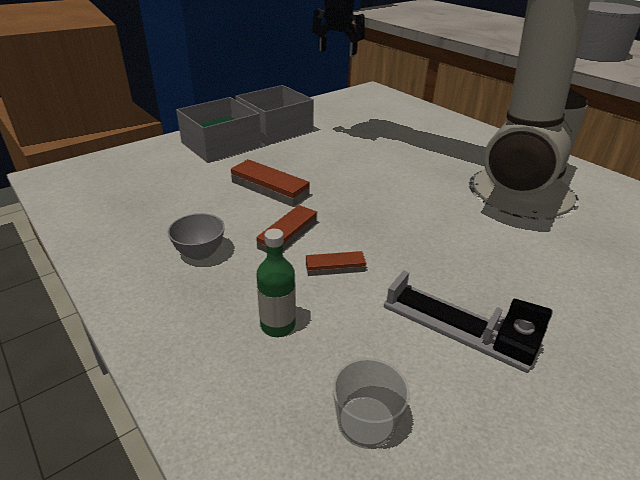

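View pics/top0.png

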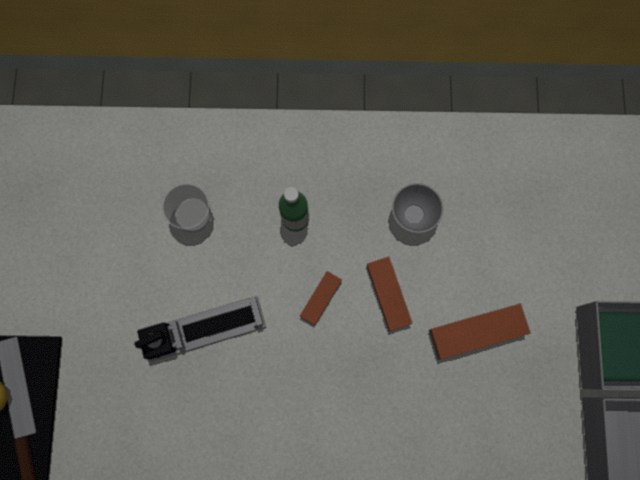

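The top view shows three red blocks. The middle-sized one is at about (389,294). The holder has its lip at (262,312) and its knob at (155,342). I'll measure both next.

```bash
cat > h.py <<'E'
import numpy as np, cv2
from workcell import bot, viewer
def ray(n,px,z):
    c=viewer.calibration(n);T=c["T"]
    px=np.atleast_2d(px).astype(float)
    d=np.c_[(px[:,0]-c["cx"])/c["fx"],(px[:,1]-c["cy"])/c["fy"],np.ones(len(px))]@T[:3,:3].T
    return T[:3,3]+d*((z-T[2,3])/d[:,2])[:,None]
def proj(n,P):
    c=viewer.calibration(n);T=c["T"]
    q=(np.atleast_2d(P)-T[:3,3])@T[:3,:3]
    return np.c_[c["fx"]*q[:,0]/q[:,2]+c["cx"],c["fy"]*q[:,1]/q[:,2]+c["cy"]]
def rects(n,mask,z,amin=150):
    out=[]
    cs,_=cv2.findContours(mask.astype(np.uint8),cv2.RETR_EXTERNAL,cv2.CHAIN_APPROX_NONE)
    for c in cs:
        if cv2.contourArea(c)<amin: continue
        W=ray(n,c[:,0,:],z)[:,:2]
        r=cv2.minAreaRect((W*1000).astype(np.float32))
        b=cv2.boxPoints(r); e=[b[1]-b[0],b[2]-b[1]]; L=[np.linalg.norm(v) for v in e]
        k=int(L[1]>L[0]); a=np.degrees(np.arctan2(e[k][1],e[k][0]))%180
        out.append((c[:,0,:].mean(0).round(),np.round(r[0],1),np.round([L[k],L[1-k]],1),round(a,1)))
    return out
def red(im):
    b,g,r=[im[...,i].astype(int) for i in range(3)]
    return (r>80)&(r>1.8*g)&(r>1.8*b)
E
python3 - <<'E'
from h import *
for n in("scene","top"):
    im=cv2.imread(f"pics/{n}0.png")
    for r in rects(n,red(im),.03): print(n,*r)
im=cv2.imread("pics/top0.png")
cv2.imwrite("pics/hold.png",cv2.resize(im[280:370,120:280],None,fx=5,fy=5,interpolation=cv2.INTER_CUBIC))
im=cv2.imread("pics/scene0.png")
cv2.imwrite("pics/hold2.png",cv2.resize(im[260:380,375:565],None,fx=4,fy=4,interpolation=cv2.INTER_CUBIC))
E
```

```text
scene [335. 259.] [575.3 -41.3] [109.3  36.1] 149.9
scene [290. 221.] [ 564.7 -196.9] [118.   48.6] 18.6
scene [270. 175.] [ 492.9 -393.4] [196.9  65.2] 106.2
```

View pics/hold.png

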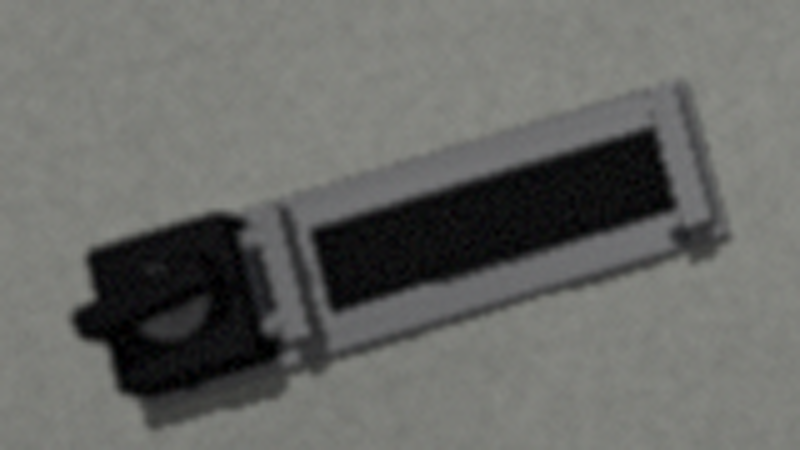

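View pics/hold2.png

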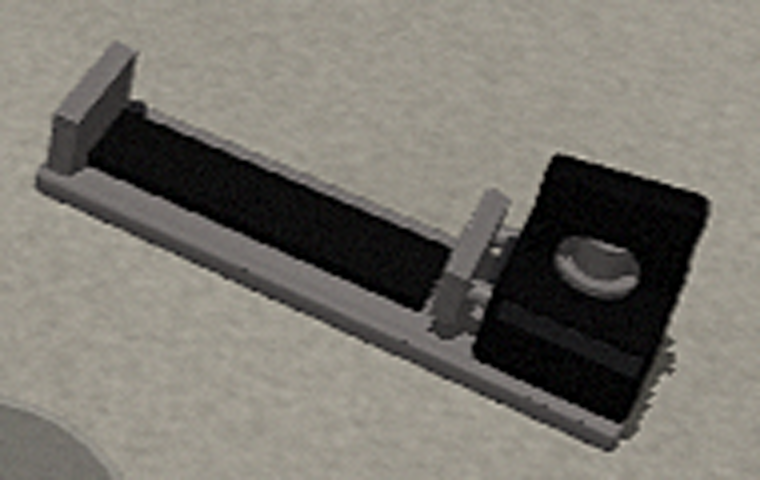

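```bash
python3 - <<'E'
from h import *
im=cv2.imread("pics/top0.png")
b,g,r=[im[...,i].astype(int) for i in range(3)]
m=(r>60)&(r>1.6*g)&(r>1.6*b); m[:100]=0
for R in rects("top",m,.03): print("red",*R)
dark=im.max(2)<45
sub=np.zeros_like(dark); sub[295:350,180:260]=dark[295:350,180:260]
n,l,s,c=cv2.connectedComponentsWithStats(sub.astype(np.uint8)); print(s)
for R in rects("top",sub,.02,80): print("bed",*R)
cp=lambda p:(np.array(p,float)+.5)/5-.5+[120,280]
f=lambda ps,z:ray("top",cp(ps),z)[:,:2].round(4).tolist()
print("base far/near corners z.012", f([[728,240],[655,88]],.012))
print("housing top z.055",f([[92,250],[225,214],[280,355],[125,392]],.055))
print("knob bar z.101",f([[88,322],[205,285]],.101))
s4=lambda p:(np.array(p,float)+.5)/4-.5+[375,260]
g2=lambda ps,z:ray("scene",s4(ps),z)[:,:2].round(4).tolist()
print("scene lip inner face top edge z.045",g2([[137,50],[80,118]],.045))
print("lip face bottom z.02",g2([[133,105],[92,160]],.02))
print("base corners z.012", g2([[40,180],[610,440]],.012))
print("pad face top z.05",g2([[485,190],[445,268]],.05))
print("housing z.055",g2([[557,157],[708,205],[630,410],[480,350]],.055))
E
```

```text
red [480. 331.] [ 497.1 -383.6] [195.6  62.9] 106.2
red [320. 298.] [562.6 -51.5] [108.9  34.3] 150.1
red [389. 294.] [ 573.8 -194.5] [146.7  48.5] 18.8
[[     0      0    640    480 306014]
 [   183    306     72     36   1182]
 [   256    326      2      2      4]]
bed [218. 324.] [506.6 161.1] [147.   35.4] 107.6
base far/near corners z.012 [[0.5002, 0.0638], [0.5639, 0.0967]]
housing top z.055 [[0.4896, 0.3165], [0.5048, 0.2638], [0.4485, 0.2382], [0.4331, 0.2993]]
knob bar z.101 [[0.4585, 0.3024], [0.4734, 0.2581]]
scene lip inner face top edge z.045 [[0.5072, 0.0815], [0.5602, 0.0979]]
lip face bottom z.02 [[0.5125, 0.0885], [0.5534, 0.1024]]
base corners z.012 [[0.5738, 0.0922], [0.5012, 0.3226]]
pad face top z.05 [[0.4644, 0.2314], [0.5139, 0.2477]]
housing z.055 [[0.4294, 0.2402], [0.4056, 0.293], [0.5242, 0.3315], [0.5431, 0.2825]]
```

```bash
cat >> h.py <<'E'
BED=np.array([.5066,.1611]); HY=107.6
def hw(x,y,z):  # holder frame -> world
    a=np.radians(HY); d=np.array([np.cos(a),np.sin(a)]); e=np.array([-d[1],d[0]])
    p=BED+(x+.035)*d+y*e
    return np.r_[p,z]
E
python3 - <<'E'
from h import *
def poly(im,n,ps,col,o,s):
    p=proj(n,[hw(*q) for q in ps]); p=((p-o+.5)*s-.5).round().astype(int)
    cv2.polylines(im,[p],True,col,1)
for n,o,(w,h),s in(("top",(120,280),(160,90),5),("scene",(375,260),(190,120),4)):
    im=cv2.imread(f"pics/{n}0.png")[o[1]:o[1]+h,o[0]:o[0]+w]
    im=cv2.resize(im,None,fx=s,fy=s)
    o=np.array(o)
    poly(im,n,[(-.125,-.035,.012),(.125,-.035,.012),(.125,.035,.012),(-.125,.035,.012)],(0,255,0),o,s)
    poly(im,n,[(-.11,-.03,.045),(-.11,.03,.045),(-.11,.03,.012),(-.11,-.03,.012)],(0,0,255),o,s)
    poly(im,n,[(.065,-.031,.055),(.125,-.031,.055),(.125,.031,.055),(.065,.031,.055)],(255,255,0),o,s)
    poly(im,n,[(.047,-.028,.05),(.047,.028,.05),(.047,.028,.02),(.047,-.028,.02)],(255,0,255),o,s)
    cv2.imwrite(f"pics/ov_{n}.png",im)
E
```

```text
(no output)
```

View pics/ov_top.png

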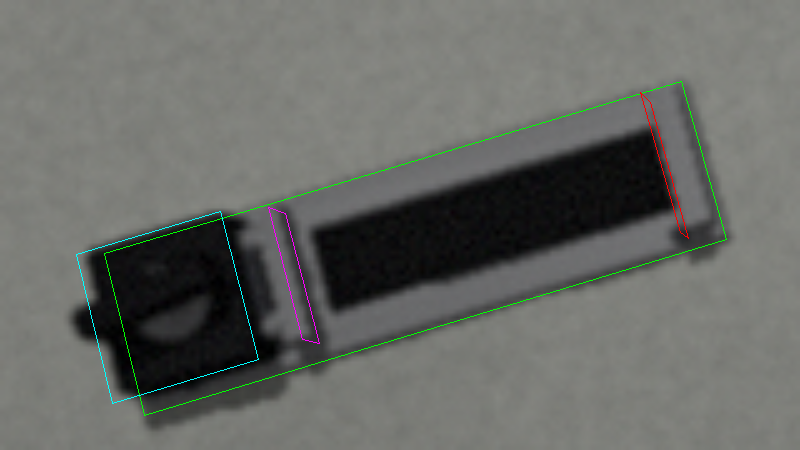

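View pics/ov_scene.png

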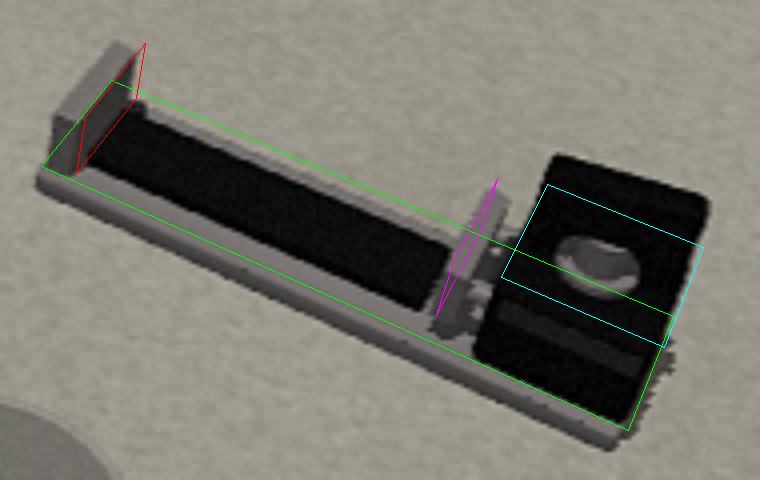

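```bash
python3 - <<'E'
from h import *
def z(n,x0,y0,w,h,s,name):
    im=cv2.imread(f"pics/{n}0.png")[y0:y0+h,x0:x0+w]
    im=cv2.convertScaleAbs(im,alpha=1.6,beta=20)
    im=cv2.resize(im,None,fx=s,fy=s,interpolation=cv2.INTER_NEAREST)
    return im
a=z("scene",380,265,80,60,5,0);b=z("scene",480,295,80,60,5,0);c=z("top",120,310,80,60,5,0);d=z("top",200,290,80,60,5,0)
cv2.imwrite("pics/zz.png",np.vstack([np.hstack([a,b]),np.hstack([c,d])]))
E
```

```text
(no output)
```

View pics/zz.png

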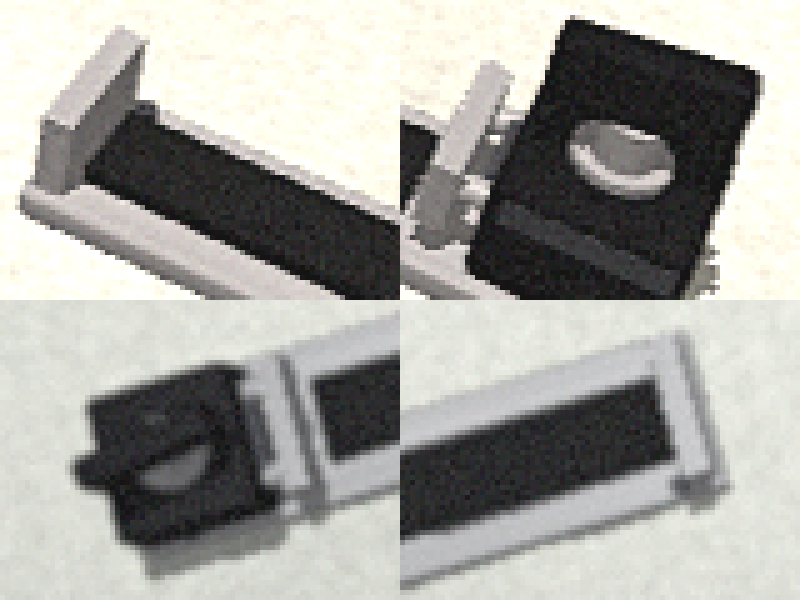

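```bash
python3 - <<'E'
from h import *
a=np.radians(HY); d=np.array([np.cos(a),np.sin(a)]); e=np.array([-d[1],d[0]])
def H(n,px,z,lab):
    for p in ray(n,px,z)[:,:2]:
        r=p-BED; print(lab,n,"holder x,y mm",((r@d)*1000-35).round(1),((r@e)*1000).round(1))
H("scene",[[384.4,302.4]],.012,"base corner (-125,-35)")
H("scene",[[394.4,289.4],[409.4,272.6]],.045,"lip inner top (-110,+-30)")
P=lambda x,y:[120+x/5-.4,310+y/5-.4]
H("top",[P(88,105)],.055,"hous (125,31)?"); H("top",[P(243,70)],.055,"hous (65,31)")
H("top",[P(280,205)],.055,"hous (65,-31)"); H("top",[P(125,243)],.055,"hous(125,-31)")
H("top",[P(75,172)],.095,"bar end 123")
H("top",[P(285,58),P(325,212)],.05,"pad front top")
Q=lambda x,y:[200+x/5-.4,290+y/5-.4]
H("top",[Q(255,40),Q(283,180)],.045,"lip top inner")
H("top",[Q(280,32),Q(325,190)],.012,"end (-125)")
R=lambda x,y:[480+x/5-.4,295+y/5-.4]
H("scene",[R(170,20),R(362,80)],.101,"bar top far")
H("scene",[R(90,60),R(60,155)],.05,"pad front")
H("scene",[R(95,225),R(285,295),R(100,200),R(285,270)],.055,"hous -y edge")
E
```

```text
base corner (-125,-35) scene holder x,y mm -123.9 -38.4
lip inner top (-110,+-30) scene holder x,y mm -111.4 -32.9
lip inner top (-110,+-30) scene holder x,y mm -109.7 22.8
hous (125,31)? top holder x,y mm 120.3 -29.3
hous (65,31) top holder x,y mm 57.1 -24.9
hous (65,-31) top holder x,y mm 56.0 32.0
hous(125,-31) top holder x,y mm 119.0 28.7
bar end 123 top holder x,y mm 120.6 0.8
pad front top top holder x,y mm 40.7 -25.4
pad front top top holder x,y mm 40.4 39.5
lip top inner top holder x,y mm -116.0 -29.2
lip top inner top holder x,y mm -111.6 29.6
end (-125) top holder x,y mm -124.5 -34.6
end (-125) top holder x,y mm -124.6 35.2
bar top far scene holder x,y mm 67.1 -6.9
bar top far scene holder x,y mm 120.5 -0.2
pad front scene holder x,y mm 46.7 21.8
pad front scene holder x,y mm 52.0 -25.8
hous -y edge scene holder x,y mm 70.1 -53.5
hous -y edge scene holder x,y mm 123.4 -48.4
hous -y edge scene holder x,y mm 68.3 -42.7
hous -y edge scene holder x,y mm 121.1 -38.7
```

```bash
cat >> h.py <<'E'
def go(x,y,z,yaw,n,o=None):
    """n equal rows from current (or given) pose: shift along tool axes then turn"""
    if o is None:
        s=bot.get_obs(); p=s["ee_pos"]; y0=s["tcp_rot"][2]
    else: p,y0=np.array(o[:3]),o[3]
    dy=(yaw-y0); D=np.array([x,y,z])-p
    print("from",np.round(p,4),round(y0,1),"to",x,y,z,yaw)
    for i in range(n):
        a=np.radians(y0+dy*i/n); c,s_=np.cos(a),np.sin(a); d=D/n
        print([round(v/.06,3) for v in (d[0]*c+d[1]*s_, d[0]*s_-d[1]*c, -d[2])],"turn z",round(-dy/n/6,3))
E
python3 - <<'E'
from h import *
for n,p in(("oil",(295,228)),("bowl",(416,222)),("tub",(190,222))): print(n,ray("top",p,0.)[0].round(3))
go(.574,-.1945,.11,18.8,12)
E
```

```text
oil [0.719 0.007 0.   ]
bowl [ 0.736 -0.259  0.   ]
tub [0.729 0.237 0.   ]
from [ 0.1786 -0.52    0.2307] 19.0 to 0.574 -0.1945 0.11 18.8
[np.float64(0.666), np.float64(-0.249), np.float64(0.168)] turn z 0.002
[np.float64(0.666), np.float64(-0.249), np.float64(0.168)] turn z 0.002
[np.float64(0.666), np.float64(-0.249), np.float64(0.168)] turn z 0.002
[np.float64(0.666), np.float64(-0.25), np.float64(0.168)] turn z 0.002
[np.float64(0.666), np.float64(-0.25), np.float64(0.168)] turn z 0.002
[np.float64(0.666), np.float64(-0.25), np.float64(0.168)] turn z 0.002
[np.float64(0.666), np.float64(-0.25), np.float64(0.168)] turn z 0.002
[np.float64(0.666), np.float64(-0.25), np.float64(0.168)] turn z 0.002
[np.float64(0.666), np.float64(-0.25), np.float64(0.168)] turn z 0.002
[np.float64(0.666), np.float64(-0.251), np.float64(0.168)] turn z 0.002
[np.float64(0.666), np.float64(-0.251), np.float64(0.168)] turn z 0.002
[np.float64(0.666), np.float64(-0.251), np.float64(0.168)] turn z 0.002
```

{"fn": "arm_command", "kwargs": {
  "motion": [
    [1,[0.4,-0.15,0.1],[0,0,0]],
    [1,[0.65,-0.25,0.15],[0,0,0]],
    [1,[0.7,-0.25,0.15],[0,0,0]],
    [1,[0.75,-0.28,0.2],[0,0,0]],
    [1,[0.75,-0.28,0.2],[0,0,0]],
    [1,[0.75,-0.28,0.2],[0,0,0]],
    [1,[0.75,-0.28,0.2],[0,0,0]],
    [1,[0.75,-0.28,0.2],[0,0,0]],
    [1,[0.75,-0.28,0.2],[0,0,0]],
    [1,[0.75,-0.28,0.2],[0,0,0]],
    [1,[0.6,-0.25,0.2],[0,0,0]],
    [1,[0.4,-0.15,0],[0,0,0]]
  ],
  "newtons": 60
}}

```text
time: 1.6
ee_pos: [0.5743, -0.192, 0.1098]
tcp_rot: [-179.9, 0.1, 19.0]
wrist_force: [0.3, -0.2, 0.2]
opening: 0.0861
```

```bash
python3 - <<'E'
from h import *
go(.574,-.1945,.006,18.8,1)
cv2.imwrite("pics/t1.png",viewer.camera("top"))
E
```

```text
from [ 0.5743 -0.192   0.1098] 19.0 to 0.574 -0.1945 0.006 18.8
[np.float64(-0.019), np.float64(0.038), np.float64(1.731)] turn z 0.037
```

View pics/t1.png

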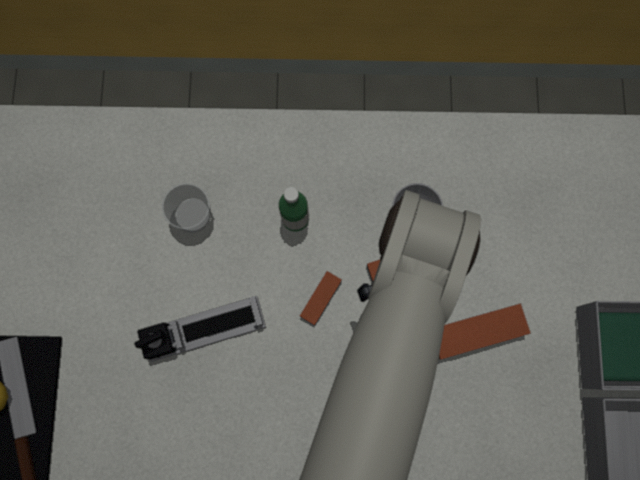

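The arm hides most of the stone in the top view. The left finger shows at (364,292), beside the stone as expected, so I'll descend and grip.

{"fn": "arm_command", "kwargs": {
  "motion": [
    [1,[0,0.04,0.4],[0,0,0.04]],
    [1,[0,0,0.5],[0,0,0]],
    [1,[0,0,0.4],[0,0,0]],
    [1,[0,0,0.3],[0,0,0]],
    [1,[0,0,0.13],[0,0,0]],
    [1,[0,0,0],[0,0,0]]
  ]
}}

```text
time: 2.4
ee_pos: [0.5747, -0.1959, 0.0076]
tcp_rot: [-180.0, 0.0, 18.7]
wrist_force: [0.9, -0.5, -0.8]
opening: 0.0852
```

{"fn": "arm_command", "kwargs": {
  "motion": [
    [0,[0,0,0],[0,0,0]],
    [0,[0,0,0],[0,0,0]],
    [0,[0,0,0],[0,0,0]],
    [0,[0,0,0],[0,0,0]],
    [0,[0,0,0],[0,0,0]],
    [0,[0,0,0],[0,0,0]]
  ]
}}

```text
time: 3.15
ee_pos: [0.5752, -0.1958, 0.0086]
tcp_rot: [180.0, -0.1, 18.7]
wrist_force: [-1.8, 1.6, 6.6]
opening: 0.0488
```

```bash
python3 - <<'E'
from h import *
s=bot.get_obs();print(s["q"],s["opening"])
cv2.imwrite("pics/s2.png",viewer.camera("scene"))
E
```

```text
[-1.88017766e+01  1.42344466e+01 -4.14212959e+00  7.15420462e+01
  1.19174264e-02  1.42477868e+02] 0.04883050390922512
```

View pics/s2.png

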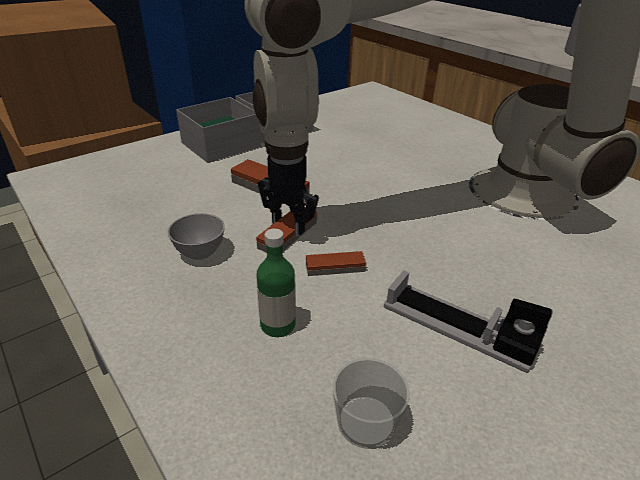

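{"fn": "arm_command", "kwargs": {
  "motion": [
    [0,[0,0,-0.15],[0,0,0]],
    [0,[0,0,-0.4],[0,0,0]],
    [0,[0,0,-0.6],[0,0,0]],
    [0,[0,0,-0.6],[0,0,0]],
    [0,[0,0,-0.4],[0,0,0]],
    [0,[0,0,0],[0,0,0]]
  ]
}}

```text
time: 3.95
ee_pos: [0.5754, -0.196, 0.1381]
tcp_rot: [179.9, -0.1, 18.7]
wrist_force: [0.0, 0.3, -6.9]
opening: 0.0487
```

```bash
python3 - <<'E'
from h import *
s=bot.get_obs();print(s["opening"],s["wrist_force"])
go(.507,.1648,.13,107.6,18)
E
```

```text
0.04874388809199337 [ 0.03750182  0.32881686 -6.94693197]
from [ 0.5754 -0.196   0.1381] 18.7 to 0.507 0.1648 0.13 107.6
[np.float64(0.047), np.float64(-0.337), np.float64(0.008)] turn z -0.823
[np.float64(0.076), np.float64(-0.331), np.float64(0.008)] turn z -0.823
[np.float64(0.104), np.float64(-0.324), np.float64(0.008)] turn z -0.823
[np.float64(0.132), np.float64(-0.314), np.float64(0.008)] turn z -0.823
[np.float64(0.158), np.float64(-0.301), np.float64(0.008)] turn z -0.823
[np.float64(0.184), np.float64(-0.286), np.float64(0.008)] turn z -0.823
[np.float64(0.207), np.float64(-0.269), np.float64(0.008)] turn z -0.823
[np.float64(0.23), np.float64(-0.251), np.float64(0.008)] turn z -0.823
[np.float64(0.251), np.float64(-0.23), np.float64(0.008)] turn z -0.823
[np.float64(0.269), np.float64(-0.207), np.float64(0.008)] turn z -0.823
[np.float64(0.286), np.float64(-0.183), np.float64(0.008)] turn z -0.823
[np.float64(0.301), np.float64(-0.158), np.float64(0.008)] turn z -0.823
[np.float64(0.314), np.float64(-0.132), np.float64(0.008)] turn z -0.823
[np.float64(0.324), np.float64(-0.104), np.float64(0.008)] turn z -0.823
[np.float64(0.331), np.float64(-0.076), np.float64(0.008)] turn z -0.823
[np.float64(0.337), np.float64(-0.047), np.float64(0.008)] turn z -0.823
[np.float64(0.34), np.float64(-0.018), np.float64(0.008)] turn z -0.823
[np.float64(0.34), np.float64(0.011), np.float64(0.008)] turn z -0.823
```

{"fn": "arm_command", "kwargs": {
  "motion": [
    [0,[0.05,-0.34,0],[0,0,-0.82]],
    [0,[0.08,-0.33,0],[0,0,-0.82]],
    [0,[0.1,-0.32,0],[0,0,-0.82]],
    [0,[0.13,-0.31,0],[0,0,-0.82]],
    [0,[0.16,-0.3,0],[0,0,-0.82]],
    [0,[0.18,-0.29,0],[0,0,-0.82]],
    [0,[0.21,-0.27,0],[0,0,-0.82]],
    [0,[0.23,-0.25,0],[0,0,-0.82]],
    [0,[0.25,-0.23,0],[0,0,-0.82]],
    [0,[0.27,-0.21,0],[0,0,-0.82]],
    [0,[0.29,-0.18,0],[0,0,-0.82]],
    [0,[0.3,-0.16,0],[0,0,-0.82]]
  ]
}}

```text
time: 5.45
ee_pos: [0.5287, 0.0455, 0.1345]
tcp_rot: [-179.8, 0.0, 77.9]
wrist_force: [0.1, -0.3, -5.5]
opening: 0.0485
```

{"fn": "arm_command", "kwargs": {
  "motion": [
    [0,[0.31,-0.13,0],[0,0,-0.83]],
    [0,[0.32,-0.1,0],[0,0,-0.83]],
    [0,[0.33,-0.08,0],[0,0,-0.83]],
    [0,[0.34,-0.05,0],[0,0,-0.83]],
    [0,[0.34,-0.02,0],[0,0,-0.83]],
    [0,[0.34,0.01,0],[0,0,-0.83]],
    [0,[0,0,0],[0,0,0]],
    [0,[0,0,0],[0,0,0]]
  ]
}}

```text
time: 6.45
ee_pos: [0.5063, 0.1644, 0.1353]
tcp_rot: [-179.9, 0.0, 107.6]
wrist_force: [-0.1, 0.5, -6.1]
opening: 0.0484
```

```bash
python3 - <<'E'
from h import *
go(.507,.1648,.0286,107.6,1)
cv2.imwrite("pics/s3.png",viewer.camera("scene"))
cv2.imwrite("pics/t3.png",viewer.camera("top"))
E
```

```text
from [0.5063 0.1644 0.1353] 107.6 to 0.507 0.1648 0.0286 107.6
[np.float64(0.002), np.float64(0.013), np.float64(1.779)] turn z -0.004
```

View pics/s3.png

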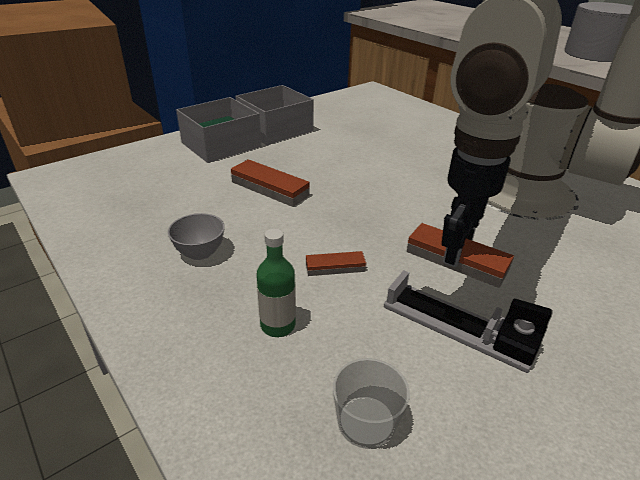

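View pics/t3.png

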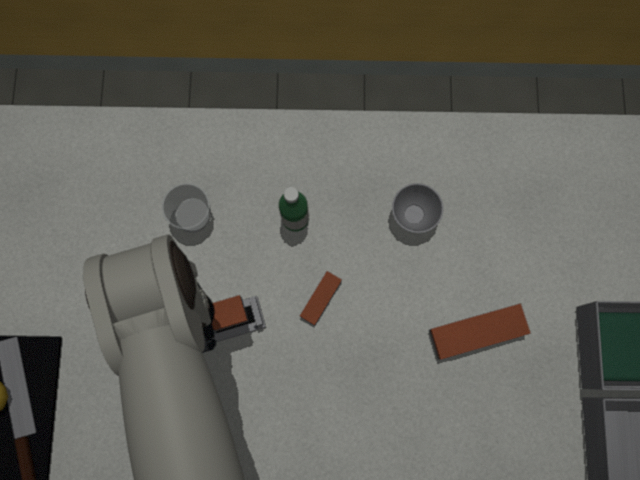

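The stone hangs level over the bed in both views, at scene (460,250). I'll check its centre against the TCP.

```bash
python3 - <<'E'
from h import *
im=cv2.imread("pics/s3.png"); m=red(im); m[:,:400]=0
m=cv2.morphologyEx(m.astype(np.uint8),cv2.MORPH_CLOSE,np.ones((25,25)))
for R in rects("scene",m,.1567): print(*R)
E
```

```text
[488. 262.] [503.9 211.8] [62.2 60.1] 107.9
[428. 239.] [528.5 127.4] [62.4 59.4] 19.3
```

```bash
python3 - <<'E'
from h import *
im=cv2.imread("pics/s3.png"); m=red(im); m[:,:400]=0
m=cv2.morphologyEx(m.astype(np.uint8),cv2.MORPH_OPEN,np.ones((2,2)))
ys,xs=np.nonzero(m)
W=ray("scene",np.c_[xs,ys],.1567)[:,:2]
r=cv2.minAreaRect((W*1000).astype(np.float32)); print(r)
v=np.r_[r[0]]/1000-bot.get_obs()["ee_pos"][:2]; a=np.radians(107.6)
print("rel tcp along,across mm",1000*v@[np.cos(a),np.sin(a)],1000*v@[-np.sin(a),np.cos(a)])
E
```

```text
((510.45257568359375, 170.98387145996094), (48.938167572021484, 147.83059692382812), 17.00342559814453)
rel tcp along,across mm 5.278608287470402 -5.686460674809465
```

```bash
python3 - <<'E'
from h import *
a=np.radians(HY); d=np.array([np.cos(a),np.sin(a)]); e=np.array([-d[1],d[0]])
def HH(n,m,z):
    ys,xs=np.nonzero(m); W=ray(n,np.c_[xs,ys],z)[:,:2]-BED
    x=W@d*1000-35; y=W@e*1000
    print(n,"x range",np.percentile(x,[.5,99.5]).round(1),"y",np.percentile(y,[1,99]).round(1))
    return x,y
im=cv2.imread("pics/t3.png"); b,g,r=[im[...,i].astype(int) for i in range(3)]
m=(r>60)&(r>1.6*g)&(r>1.6*b); m[:290]=0;m[340:]=0;m[:,:205]=0;m[:,260:]=0
HH("top",m,.1567)
im=cv2.imread("pics/s3.png"); m=red(im); m[:,:400]=0
HH("scene",m,.1567)
for n,f in(("top","t3"),("scene","s3")):
    im=cv2.imread(f"pics/{f}.png")
    x,y=(180,285) if n=="top" else (380,215)
    w,h=(100,75) if n=="top" else (180,135)
    s=8 if n=="top" else 4
    cv2.imwrite(f"pics/c_{n}.png",cv2.resize(cv2.convertScaleAbs(im[y:y+h,x:x+w],alpha=1.5,beta=10),None,fx=s,fy=s,interpolation=cv2.INTER_CUBIC))
E
```

```text
top x range [-105.6  -50.5] y [-21.4  26. ]
scene x range [-102.5   44.9] y [-41.9  18.9]
```

View pics/c_top.png

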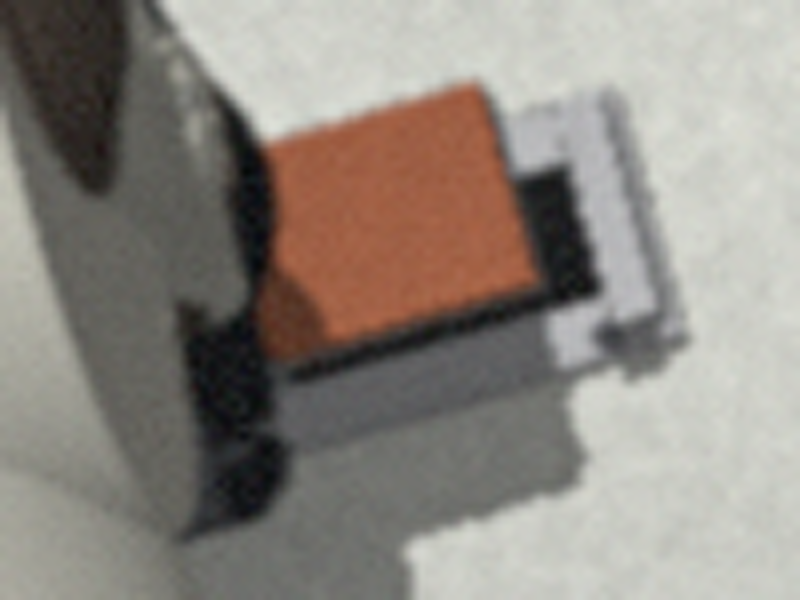

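View pics/c_scene.png

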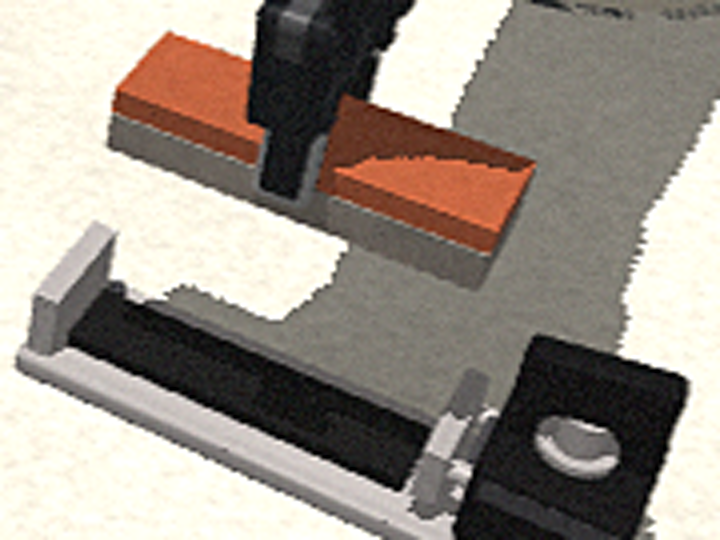

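{"fn": "arm_command", "kwargs": {
  "motion": [
    [0,[-0.04,0.04,0.3],[0,0,0]],
    [0,[0,0,0.4],[0,0,0]],
    [0,[0,0,0.3],[0,0,0]],
    [0,[0,0,0.2],[0,0,0]],
    [0,[0,0,0.15],[0,0,0]],
    [0,[0,0,0],[0,0,0]],
    [0,[0,0,0],[0,0,0]]
  ]
}}

```text
time: 7.42
ee_pos: [0.5102, 0.1635, 0.0562]
tcp_rot: [179.9, 0.0, 107.6]
wrist_force: [0.2, -0.6, -6.0]
opening: 0.0489
```

```bash
python3 - <<'E'
from h import *
for n,x,y,w,h,s in(("top",180,285,100,75,8),("scene",380,215,180,135,4)):
    im=viewer.camera(n); cv2.imwrite(f"pics/{n}4.png",im)
    cv2.imwrite(f"pics/c4_{n}.png",cv2.resize(cv2.convertScaleAbs(im[y:y+h,x:x+w],alpha=1.5,beta=10),None,fx=s,fy=s,interpolation=cv2.INTER_CUBIC))
E
```

```text
(no output)
```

View pics/c4_top.png

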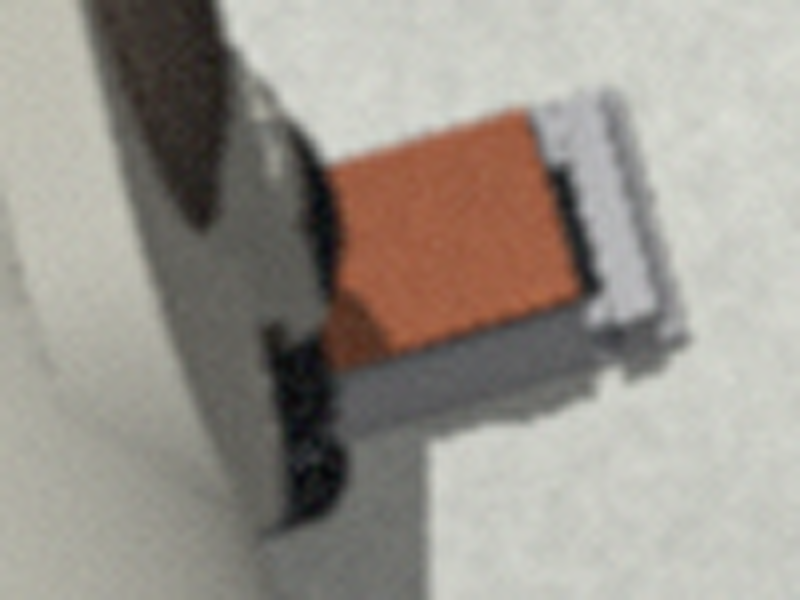

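View pics/c4_scene.png

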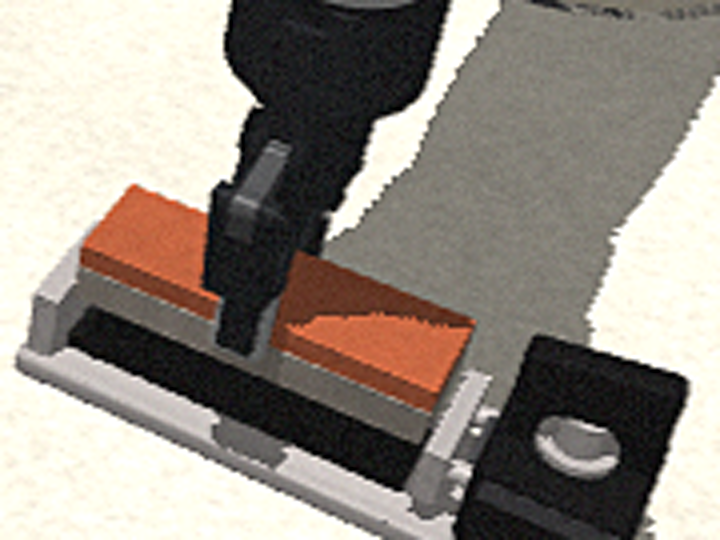

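```bash
python3 - <<'E'
from h import *
a=np.radians(HY); d=np.array([np.cos(a),np.sin(a)]); e=np.array([-d[1],d[0]])
def H(n,px,z,lab):
    W=ray(n,px,z)[:,:2]-BED; print(lab,n,np.c_[W@d*1000-35,W@e*1000].round(1).tolist())
t=lambda *p:[[180+(x+.5)/8-.5,285+(y+.5)/8-.5] for x,y in p]
s=lambda *p:[[380+(x+.5)/4-.5,215+(y+.5)/4-.5] for x,y in p]
H("top",t((530,110),(583,292)),.0776,"stone lip end")
H("top",t((556,165),(598,290)),.045,"bed/lip occl boundary")
H("scene",s((135,185),(82,246)),.0776,"stone lip end top edge")
H("scene",s((474,323),(434,390)),.0776,"stone pad end top edge")
H("scene",s((109,230),(60,298)),.045,"lip inner top")
H("scene",s((480,372),(436,452)),.05,"pad face top")
E
```

```text
stone lip end top [[-108.9, -25.6], [-109.4, 22.3]]
bed/lip occl boundary top [[-108.8, -15.0], [-110.5, 19.1]]
stone lip end top edge scene [[-104.5, 17.7], [-105.2, -32.5]]
stone pad end top edge scene [[42.8, 15.3], [41.8, -31.0]]
lip inner top scene [[-113.9, 21.4], [-111.4, -32.0]]
pad face top scene [[50.2, 21.4], [49.6, -32.7]]
```

{"fn": "arm_command", "kwargs": {
  "motion": [
    [0,[0.02,-0.02,0],[0,0,0]],
    [0,[0,0,0.1],[0,0,0]],
    [0,[0,0,0.1],[0,0,0]],
    [0,[0,0,0],[0,0,0]]
  ]
}}

```text
time: 8.02
ee_pos: [0.5077, 0.1639, 0.0426]
tcp_rot: [-179.9, -0.0, 107.6]
wrist_force: [-0.5, 0.1, -5.2]
opening: 0.0485
```

{"fn": "arm_command", "kwargs": {
  "motion": [
    [0,[0,0,0.1],[0,0,0]],
    [0,[0,0,0.08],[0,0,0]],
    [0,[0,0,0.04],[0,0,0]],
    [0,[0,0,0],[0,0,0]],
    [0,[0,0,0],[0,0,0]]
  ]
}}

```text
time: 8.65
ee_pos: [0.5084, 0.1641, 0.0305]
tcp_rot: [180.0, 0.0, 107.6]
wrist_force: [0.2, 0.2, -6.6]
opening: 0.0489
```

{"fn": "arm_command", "kwargs": {
  "motion": [
    [0,[0,0,0.03],[0,0,0]],
    [0,[0,0,0],[0,0,0]],
    [0,[0,0,0],[0,0,0]]
  ]
}}

```text
time: 9.02
ee_pos: [0.5084, 0.1641, 0.0286]
tcp_rot: [180.0, -0.0, 107.6]
wrist_force: [0.1, 0.5, -5.3]
opening: 0.0488
```

{"fn": "arm_command", "kwargs": {
  "motion": [
    [0,[0,0,0.02],[0,0,0]],
    [0,[0,0,0],[0,0,0]],
    [0,[0,0,0.02],[0,0,0]],
    [0,[0,0,0],[0,0,0]]
  ]
}}

```text
time: 9.52
ee_pos: [0.5084, 0.1642, 0.0286]
tcp_rot: [179.9, -0.0, 107.6]
wrist_force: [-8.3, -3.0, 16.8]
opening: 0.0489
```

{"fn": "arm_command", "kwargs": {
  "motion": [
    [0,[0,0,-0.02],[0,0,0]],
    [1,[0,0,0],[0,0,0]],
    [1,[0,0,0],[0,0,0]],
    [1,[0,0,0],[0,0,0]],
    [1,[0,0,0],[0,0,0]],
    [1,[0,0,-0.2],[0,0,0]],
    [1,[0,0,-0.5],[0,0,0]],
    [1,[0,0,-0.6],[0,0,0]],
    [1,[0,0,-0.6],[0,0,0]],
    [1,[0,0,-0.2],[0,0,0]],
    [1,[0,0,0],[0,0,0]]
  ]
}}

```text
time: 10.9
ee_pos: [0.5086, 0.1642, 0.1539]
tcp_rot: [179.9, -0.0, 107.6]
wrist_force: [-0.1, 0.1, -0.8]
opening: 0.0853
```

```bash
python3 - <<'E'
from h import *
for n,x,y,w,h,s in(("top",120,280,160,90,5),("scene",370,255,190,130,4)):
    im=viewer.camera(n); cv2.imwrite(f"pics/{n}5.png",im)
    cv2.imwrite(f"pics/c5_{n}.png",cv2.resize(cv2.convertScaleAbs(im[y:y+h,x:x+w],alpha=1.5,beta=10),None,fx=s,fy=s,interpolation=cv2.INTER_CUBIC))
E
```

```text
(no output)
```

View pics/c5_top.png

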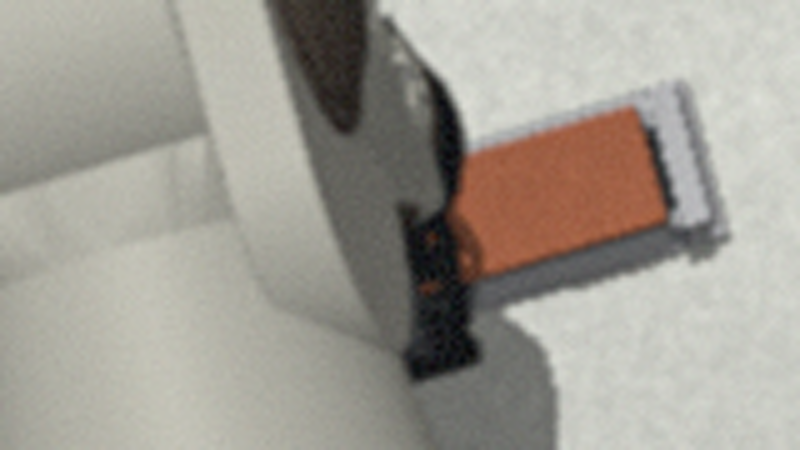

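View pics/c5_scene.png

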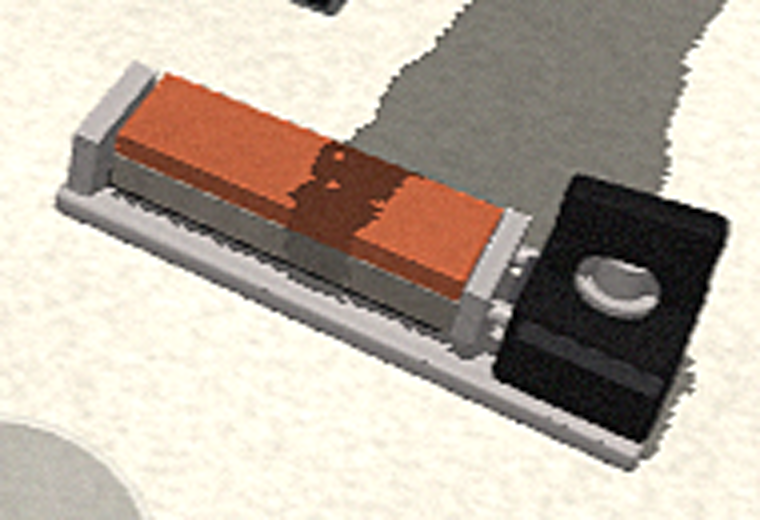

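```bash
python3 - <<'E'
from h import *
a=np.radians(HY); d=np.array([np.cos(a),np.sin(a)]); e=np.array([-d[1],d[0]])
def H(n,px,z,lab):
    W=ray(n,px,z)[:,:2]-BED; print(lab,n,np.c_[W@d*1000-35,W@e*1000].round(1).tolist())
t=lambda *p:[[120+(x+.5)/5-.5,280+(y+.5)/5-.5] for x,y in p]
s=lambda *p:[[370+(x+.5)/4-.5,255+(y+.5)/4-.5] for x,y in p]
H("top",t((635,106),(667,218),(470,155),(475,280)),.05,"stone")
H("scene",s((165,73),(113,137),(503,210),(460,278)),.05,"stone")
H("scene",s((157,68),(100,138)),.045,"lip top inner")
H("scene",s((510,207),(468,290)),.05,"pad top face")
H("scene",s((577,175),(728,216)),.101,"bar far")
E
```

```text
stone top [[-106.8, -24.5], [-107.0, 23.6], [-36.9, -24.6], [-25.8, 25.2]]
stone scene [[-105.2, 17.8], [-105.2, -33.6], [44.1, 18.5], [42.1, -29.0]]
lip top inner scene [[-111.6, 24.8], [-111.4, -32.0]]
pad top face scene [[45.9, 21.9], [46.7, -33.5]]
bar far scene [[67.3, -6.2], [119.1, 3.8]]
```

```bash
python3 - <<'E'
from h import *
a=cv2.imread("pics/top0.png")[318:366,125:189].astype(float); b=cv2.imread("pics/scene5.png")[290:371,480:560].astype(float)
f=lambda i,s,g:cv2.resize(np.clip(i*g,0,255).astype(np.uint8),None,fx=s,fy=s,interpolation=cv2.INTER_CUBIC)
A=f(a,6,5);B=f(b,5,4)
print(A.shape,B.shape)
C=np.zeros((max(A.shape[0],B.shape[0]),A.shape[1]+B.shape[1],3),np.uint8);C[:A.shape[0],:A.shape[1]]=A;C[:B.shape[0],A.shape[1]:]=B
cv2.imwrite("pics/kn.png",C)
E
```

```text
(288, 384, 3) (405, 400, 3)
```

View pics/kn.png

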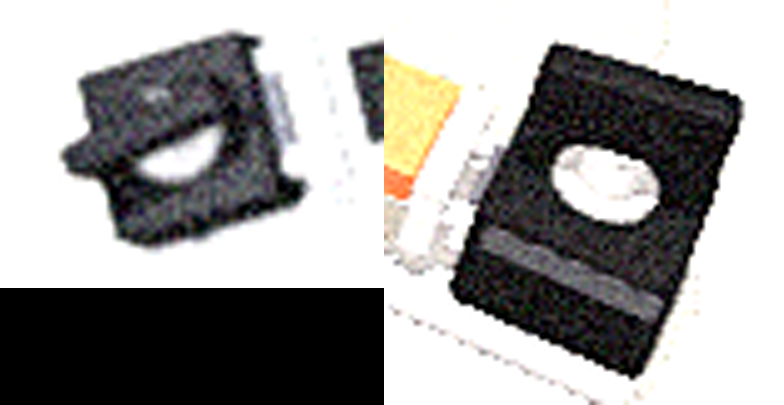

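```bash
python3 - <<'E'
from h import *
a=np.radians(HY); d=np.array([np.cos(a),np.sin(a)]); e=np.array([-d[1],d[0]])
def H(n,px,z,lab):
    W=ray(n,px,z)[:,:2]; V=W-BED; print(lab,n,W.round(4).tolist(),np.c_[V@d*1000-35,V@e*1000].round(1).tolist())
    D=W[0]-W[1]; print(np.degrees(np.arctan2(D[1],D[0])),np.linalg.norm(D))
t=lambda *p:[[125+(x+.5)/6-.5,318+(y+.5)/6-.5] for x,y in p]
H("top",t((68,160),(225,108)),.101,"bar ends")
H("top",t((100,176),(225,124)),.101,"lower edge")
s=lambda *p:[[480+(x-384+.5)/5-.5,290+(y+.5)/5-.5] for x,y in p]
H("scene",s((740,100),(553,45)),.101,"far edge")
H("scene",s((655,318),(480,247)),.055,"light strip bottom");H("scene",s((665,300),(485,228)),.055,"light strip top")
H("scene",s((645,378),(455,295)),.012,"hous bottom")
H("top",t((165,95),(165,95)),.055,"dot")
E
```

```text
bar ends top [[0.458, 0.3048], [0.4754, 0.2553]] [[116.7, 2.8], [64.2, 1.3]]
109.29014734389249 0.05244938028560401
lower edge top [[0.453, 0.2941], [0.4702, 0.255]] [[108.0, 10.8], [65.5, 6.3]]
113.67168768806413 0.04276659716475634
far edge scene [[0.4593, 0.3072], [0.4826, 0.2604]] [[118.6, 0.9], [66.9, -7.1]]
116.46004881360108 0.052298891768015575
light strip bottom scene [[0.5074, 0.3239], [0.5246, 0.2769]] [[119.9, -50.0], [69.9, -52.2]]
110.06085676755237 0.05001673951263025
light strip top scene [[0.499, 0.3219], [0.5169, 0.2733]] [[120.6, -41.3], [68.9, -43.7]]
110.21796993763505 0.051776525599060014
hous bottom scene [[0.4879, 0.3223], [0.5063, 0.2674]] [[124.3, -30.9], [66.4, -31.8]]
108.50104415171572 0.05787569286263539
dot top [[0.4823, 0.2876], [0.4823, 0.2876]] [[92.9, -15.1], [92.9, -15.1]]
0.0 0.0
```

{"fn": "arm_command", "kwargs": {
  "motion": [
    [1,[0.25,0,0],[0,0,0]],
    [1,[0.45,0,0],[0,0,0]],
    [1,[0.5,0,0],[0,0,0]],
    [1,[0.45,0,0],[0,0,0]],
    [1,[0.3,0,0],[0,0,0]],
    [1,[0.14,-0.02,0],[0,0,-0.5]],
    [1,[0,0,0],[0,0,-1]],
    [1,[0,0,0],[0,0,-1]],
    [1,[0,0,0],[0,0,-1]],
    [1,[0,0,0],[0,0,-1]],
    [1,[0,0,0],[0,0,-1]],
    [1,[0,0,0],[0,0,-1]]
  ]
}}

```text
time: 12.5
ee_pos: [0.4692, 0.2828, 0.1531]
tcp_rot: [-180.0, -0.0, 146.9]
wrist_force: [0.2, -0.2, -0.2]
opening: 0.0853
```

{"fn": "arm_command", "kwargs": {
  "motion": [
    [1,[0,0,0],[0,0,-1]],
    [1,[0,0,0],[0,0,-1]],
    [1,[0,0,0],[0,0,-1]],
    [1,[0,0,0],[0,0,-1]],
    [1,[0,0,0],[0,0,-1]],
    [1,[0,0,0],[0,0,-1]],
    [1,[0,0,0],[0,0,-1]],
    [1,[0,0,0],[0,0,-1]],
    [1,[0,0,0],[0,0,-1]],
    [1,[0,0,0],[0,0,-1]],
    [1,[0,0,0],[0,0,-1]],
    [1,[0,0,0],[0,0,-1]]
  ]
}}

```text
time: 14.0
ee_pos: [0.4692, 0.2828, 0.1531]
tcp_rot: [-180.0, -0.0, -141.1]
wrist_force: [0.8, 0.5, -0.2]
opening: 0.0853
```

{"fn": "arm_command", "kwargs": {
  "motion": [
    [1,[0,0,0],[0,0,-1]],
    [1,[0,0,0],[0,0,-1]],
    [1,[0,0,0],[0,0,-1]],
    [1,[0,0,0],[0,0,-1]],
    [1,[0,0,0],[0,0,-1]],
    [1,[0,0,0],[0,0,-1]],
    [1,[0,0,0],[0,0,-1]],
    [1,[0,0,0],[0,0,-1]],
    [1,[0,0,0],[0,0,-1]],
    [1,[0,0,0],[0,0,-1]],
    [1,[0,0,0],[0,0,-1]],
    [1,[0,0,0],[0,0,-1]]
  ]
}}

```text
time: 15.5
ee_pos: [0.4692, 0.2828, 0.1531]
tcp_rot: [180.0, -0.0, -69.1]
wrist_force: [0.3, 0.5, -0.3]
opening: 0.0853
```

```bash
python3 - <<'E'
from h import *
go(.4698,.2837,.070,-66,1); print(bot.get_obs()["q"].round(1))
for n in("scene",):
    cv2.imwrite(f"pics/{n}6.png",viewer.camera(n))
E
```

```text
from [0.4692 0.2828 0.1531] -69.1 to 0.4698 0.2837 0.07 -66
[np.float64(-0.01), np.float64(-0.015), np.float64(1.385)] turn z -0.514
[ 31.1   3.8   0.2  86.4  -0.  -79.8]
```

View pics/scene6.png

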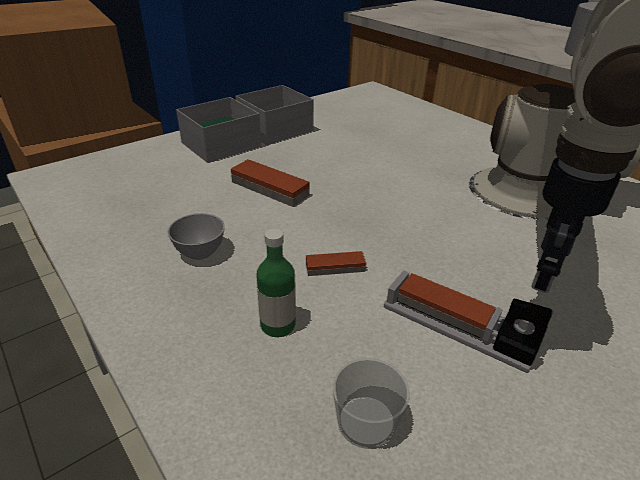

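{"fn": "arm_command", "kwargs": {
  "motion": [
    [1,[-0.01,-0.02,0.3],[0,0,-0.5]],
    [1,[0,0,0.4],[0,0,0]],
    [1,[0,0,0.4],[0,0,0]],
    [1,[0,0,0.26],[0,0,0]],
    [1,[0,0,0],[0,0,0]]
  ],
  "newtons": 40
}}

```text
time: 16.18
ee_pos: [0.4695, 0.2837, 0.0707]
tcp_rot: [179.9, -0.0, -66.4]
wrist_force: [-0.3, 0.0, 0.2]
opening: 0.0855
```

```bash
python3 - <<'E'
from h import *
im=viewer.camera("scene")[240:390,450:600]
cv2.imwrite(f"pics/c7.png",cv2.resize(cv2.convertScaleAbs(im,alpha=2,beta=10),None,fx=4,fy=4,interpolation=cv2.INTER_CUBIC))
E
```

```text
(no output)
```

View pics/c7.png

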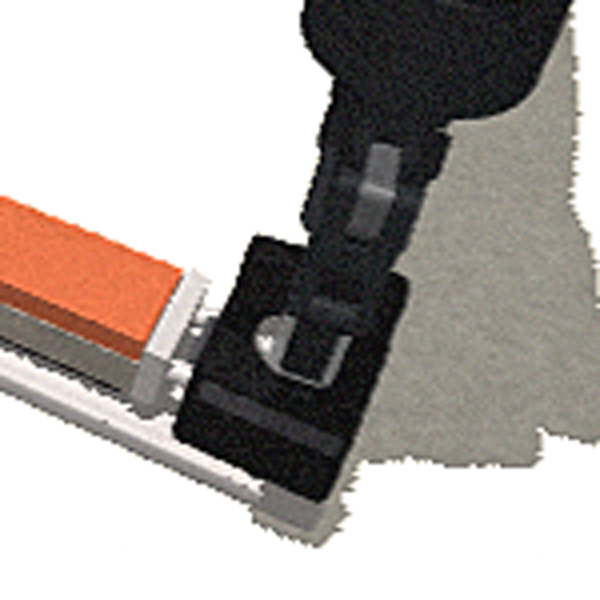

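The near finger stands centred in front of the bar, at crop (310,340). Closing on it now.

{"fn": "arm_command", "kwargs": {
  "motion": [
    [0,[0,0,0],[0,0,0]],
    [0,[0,0,0],[0,0,0]],
    [0,[0,0,0],[0,0,0]],
    [0,[0,0,0],[0,0,0]],
    [0,[0,0,0],[0,0,0]],
    [0,[0,0,0],[0,0,0]],
    [0,[0,0,0],[0,0,0]],
    [0,[0,0,0],[0,0,0]]
  ],
  "newtons": 40
}}

```text
time: 17.23
ee_pos: [0.4706, 0.2845, 0.0722]
tcp_rot: [-179.9, 0.0, -66.4]
wrist_force: [5.7, 1.7, 5.4]
opening: 0.0161
```

```bash
python3 - <<'E'
from h import *
s=bot.get_obs(); print(s["torque"],s["opening"],s["tcp_rot"],s["ee_pos"])
E
```

```text
[ 0.41019609 -1.07698347  0.01436066] 0.016093508429390557 [-1.79914426e+02  6.84622675e-03 -6.63679911e+01] [0.47057297 0.28449325 0.07218444]
```

{"fn": "arm_command", "kwargs": {
  "motion": [
    [0,[0,0.02,0],[0,0,0.5]],
    [0,[0,0,0],[0,0,0.8]],
    [0,[0,0,0],[0,0,0.8]],
    [0,[0,0,0],[0,0,0.8]],
    [0,[0,0,0],[0,0,0.8]],
    [0,[0,0,0],[0,0,0.3]],
    [0,[0,0,0],[0,0,0]]
  ]
}}

```text
time: 18.1
ee_pos: [0.4705, 0.2844, 0.0722]
tcp_rot: [-179.8, 0.1, -90.4]
wrist_force: [10.9, 3.8, 1.2]
opening: 0.0162
```

```bash
python3 - <<'E'
from h import *
s=bot.get_obs(); print(s["torque"],s["opening"],s["tcp_rot"],s["ee_pos"],s["q"])
im=viewer.camera("scene")[240:390,450:600]
cv2.imwrite(f"pics/c8.png",cv2.resize(cv2.convertScaleAbs(im,alpha=2,beta=10),None,fx=4,fy=4,interpolation=cv2.INTER_CUBIC))
E
```

```text
[ 0.91796937 -2.13300065  0.0728819 ] 0.016195161111589293 [-1.79808127e+02  8.82964074e-02 -9.03913677e+01] [0.47048852 0.28443529 0.07223836] [ 3.11682459e+01  4.63119052e+00 -7.88533776e+00  7.72737649e+01
 -2.51865582e-02 -5.84402846e+01]
```

View pics/c8.png

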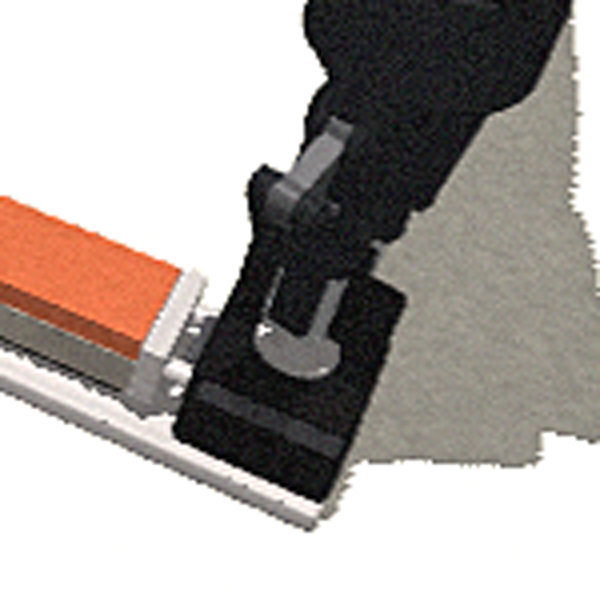

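{"fn": "arm_command", "kwargs": {
  "motion": [
    [0,[-0.01,-0.03,0],[0,0,0.5]],
    [0,[0,0,0],[0,0,0.8]],
    [0,[0,0,0],[0,0,0.9]],
    [0,[0,0,0],[0,0,0.9]],
    [0,[0,0,0],[0,0,0.9]],
    [0,[0,0,0],[0,0,0.8]],
    [0,[0,0,0],[0,0,0.2]],
    [0,[0,0,0],[0,0,0]]
  ]
}}

```text
time: 19.15
ee_pos: [0.4708, 0.2845, 0.0722]
tcp_rot: [-180.0, 0.0, -120.4]
wrist_force: [1.7, 1.1, 6.8]
opening: 0.0161
```

```bash
python3 - <<'E'
from h import *
s=bot.get_obs(); print(s["torque"],s["opening"],s["tcp_rot"],s["ee_pos"])
im=viewer.camera("scene")[240:390,450:600]
cv2.imwrite(f"pics/c9.png",cv2.resize(cv2.convertScaleAbs(im,alpha=2,beta=10),None,fx=4,fy=4,interpolation=cv2.INTER_CUBIC))
E
```

```text
[ 0.27947651 -0.56788985  0.12515009] 0.016095384630050277 [-1.79992686e+02  3.57065793e-02 -1.20368930e+02] [0.47082271 0.28449791 0.07215769]
```

View pics/c9.png

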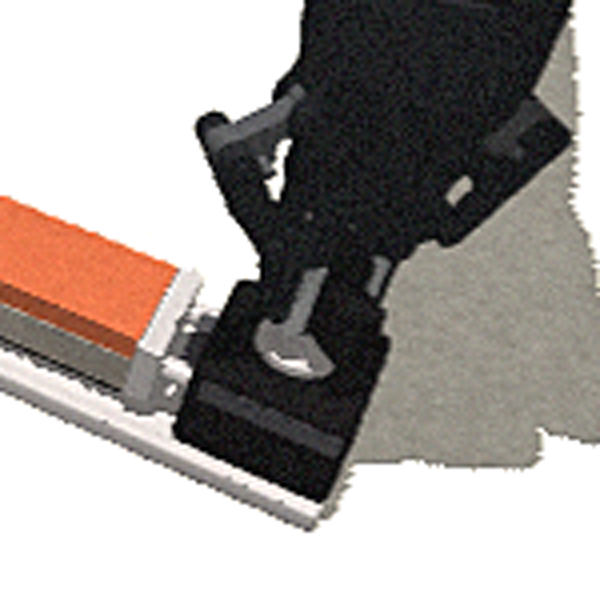

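{"fn": "arm_command", "kwargs": {
  "motion": [
    [0,[0,0,0],[0,0,0.6]],
    [0,[0,0,0],[0,0,0.9]],
    [0,[0,0,0],[0,0,0.9]],
    [0,[0,0,0],[0,0,0.9]],
    [0,[0,0,0],[0,0,0.9]],
    [0,[0,0,0],[0,0,0.9]],
    [0,[0,0,0],[0,0,0.6]],
    [0,[0,0,0],[0,0,0.3]],
    [0,[0,0,0],[0,0,0]]
  ]
}}

```text
time: 20.32
ee_pos: [0.4709, 0.2844, 0.0721]
tcp_rot: [180.0, 0.0, -156.4]
wrist_force: [2.3, 1.3, 6.0]
opening: 0.0164
```

```bash
cat >> h.py <<'E'
def look(k):
    s=bot.get_obs(); print(s["torque"].round(2),s["wrist_force"].round(1),s["opening"].round(4),s["tcp_rot"].round(1),s["ee_pos"].round(4),s["q"].round(1))
    im=viewer.camera("scene"); cv2.imwrite(f"pics/f{k}.png",im); im=im[240:390,450:600]
    cv2.imwrite(f"pics/c{k}.png",cv2.resize(cv2.convertScaleAbs(im,alpha=2,beta=10),None,fx=4,fy=4,interpolation=cv2.INTER_CUBIC))
E
python3 -c "
from h import *
look(10)"
```

```text
Traceback (most recent call last):
  File "h.py", line 42, in look
    s=bot.get_obs(); print(s["torque"].round(2),s["wrist_force"].round(1),s["opening"].round(4),s["tcp_rot"].round(1),s["ee_pos"].round(4),s["q"].round(1))
                                                                          ^^^^^^^^^^^^^^^^^^
AttributeError: 'float' object has no attribute 'round'
```

```bash
sed -i 's/s\["opening"\].round(4)/round(float(s["opening"]),4)/' h.py
python3 -c "
from h import *
look(10)"
```

```text
[ 0.19 -0.67  0.09] [2.3 1.3 6. ] 0.0164 [ 180.     0.  -156.4] [0.4709 0.2844 0.0721] [31.1  4.9 -7.7 77.5 -0.   7.5]
```

View pics/c10.png

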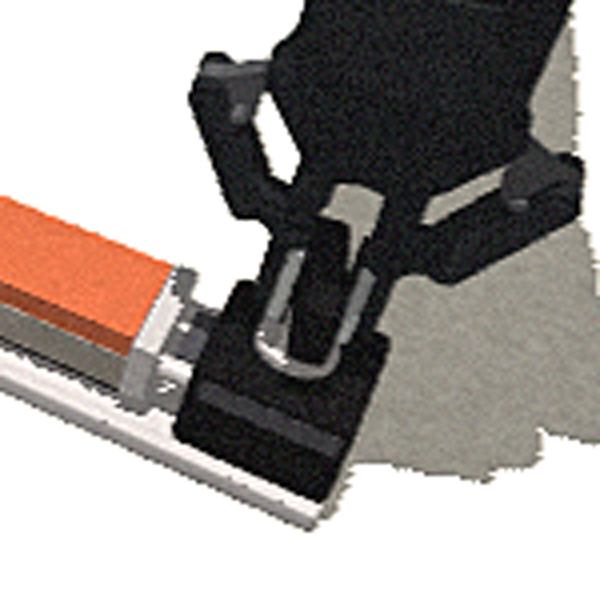

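{"fn": "arm_command", "kwargs": {
  "motion": [
    [0,[0,0,0],[0,0,0.6]],
    [0,[0,0,0],[0,0,0.9]],
    [0,[0,0,0],[0,0,0.9]],
    [0,[0,0,0],[0,0,0.9]],
    [0,[0,0,0],[0,0,0.9]],
    [0,[0,0,0],[0,0,0.9]],
    [0,[0,0,0],[0,0,0.6]],
    [0,[0,0,0],[0,0,0.3]],
    [0,[0,0,0],[0,0,0]]
  ]
}}

```text
time: 21.5
ee_pos: [0.4709, 0.2843, 0.0721]
tcp_rot: [180.0, 0.0, 167.6]
wrist_force: [2.4, -1.0, 6.3]
opening: 0.0162
```

```bash
python3 -c "
from h import *
look(11)"
```

```text
[ 0.04 -0.66  0.14] [ 2.4 -1.   6.3] 0.0162 [180.    0.  167.6] [0.4709 0.2843 0.0721] [31.1  4.9 -7.7 77.5 -0.  43.5]
```

View pics/c11.png

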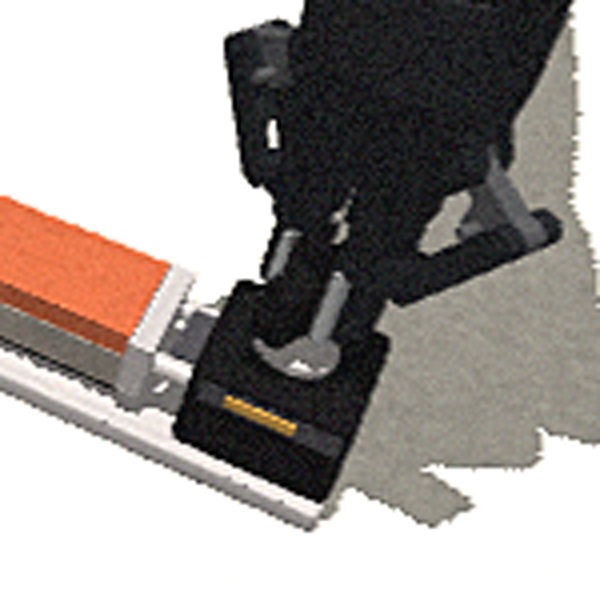

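{"fn": "arm_command", "kwargs": {
  "motion": [
    [0,[0,0,0],[0,0,0.5]],
    [0,[0,0,0],[0,0,0.7]],
    [0,[0,0,0],[0,0,0.5]],
    [0,[0,0,0],[0,0,0.3]],
    [0,[0,0,0],[0,0,0]],
    [0,[0,0,0],[0,0,0]]
  ]
}}

```text
time: 22.3
ee_pos: [0.4709, 0.2843, 0.0721]
tcp_rot: [180.0, 0.0, 155.6]
wrist_force: [3.2, -0.2, 6.7]
opening: 0.0164
```

```bash
python3 -c "
from h import *
look(12)
a,b=[cv2.imread(f'pics/f{k}.png')[325:365,490:550] for k in(11,12)]
cv2.imwrite('pics/tab.png',cv2.resize(cv2.convertScaleAbs(np.hstack([a,b]),alpha=2),None,fx=6,fy=6))
"
```

```text
[ 0.02 -0.69  0.13] [ 3.2 -0.2  6.7] 0.0164 [180.    0.  155.6] [0.4709 0.2843 0.0721] [31.1  4.9 -7.7 77.5 -0.  55.5]
```

View pics/tab.png

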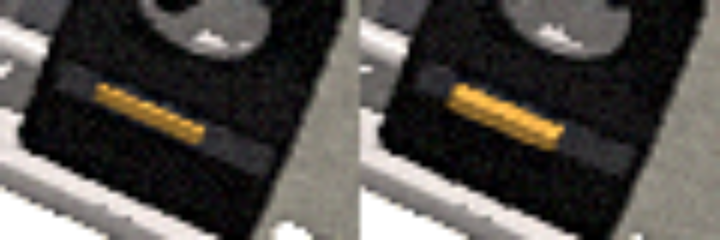

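```bash
cat >> h.py <<'E'
def tab(im):
    b,g,r=[im[...,i].astype(int) for i in range(3)]
    m=(r>70)&(r>1.6*b)&(r<1.9*g); m[:330]=0;m[385:]=0;m[:,:490]=0;m[:,560:]=0
    ys,xs=np.nonzero(m)
    a=np.radians(HY); d=np.array([np.cos(a),np.sin(a)]); e=np.array([-d[1],d[0]])
    W=ray("scene",np.c_[xs,ys],.042)[:,:2]-BED
    x=W@d*1000-35;y=W@e*1000
    r=cv2.minAreaRect(np.c_[xs,ys].astype(np.float32))
    print("tab n",len(xs),"x",np.percentile(x,[2,98]).round(1),"y(z=.042) 3%,97%",np.percentile(y,[3,97]).round(1),"px",np.round(r[1],1))
E
python3 -c "
from h import *
for k in(10,11,12): 
    try: tab(cv2.imread(f'pics/f{k}.png'))
    except Exception as ex: print(k,ex)
# predicted strip px normal width per mm
p=proj('scene',[hw(.095,-.031,.042),hw(.095,-.041,.042),hw(.095,-.031,.048)]);print(p)
"
```

```text
10 index -1 is out of bounds for axis 0 with size 0
tab n 45 x [ 79.2 103.1] y(z=.042) 3%,97% [-36.2 -30.6] px [18.3  2.7]
tab n 62 x [ 78.6 102.4] y(z=.042) 3%,97% [-39.7 -30.6] px [18.4  4.3]
[[517.49946138 343.42179211]
 [515.64865723 347.59805024]
 [518.56922797 340.72949203]]
```

{"fn": "arm_command", "kwargs": {
  "motion": [
    [0,[0,0,0],[0,0,0.5]],
    [0,[0,0,0],[0,0,0.7]],
    [0,[0,0,0],[0,0,0.5]],
    [0,[0,0,0],[0,0,0.3]],
    [0,[0,0,0],[0,0,0]],
    [0,[0,0,0],[0,0,0]]
  ]
}}

```text
time: 23.1
ee_pos: [0.4709, 0.2842, 0.0721]
tcp_rot: [180.0, 0.0, 143.6]
wrist_force: [2.2, -0.6, 7.0]
opening: 0.0161
```

```bash
python3 -c "
from h import *
look(13)
tab(cv2.imread('pics/f13.png'))
a,b=[cv2.imread(f'pics/f{k}.png')[325:365,490:550] for k in(12,13)]
cv2.imwrite('pics/tab2.png',cv2.resize(cv2.convertScaleAbs(np.hstack([a,b]),alpha=2),None,fx=6,fy=6,interpolation=cv2.INTER_NEAREST))
"
```

```text
[ 0.   -0.58  0.22] [ 2.2 -0.6  7. ] 0.0161 [180.    0.  143.6] [0.4709 0.2842 0.0721] [31.1  4.9 -7.7 77.5 -0.  67.5]
tab n 92 x [ 78.  102.1] y(z=.042) 3%,97% [-43.  -30.8] px [18.4  5.9]
```

View pics/tab2.png

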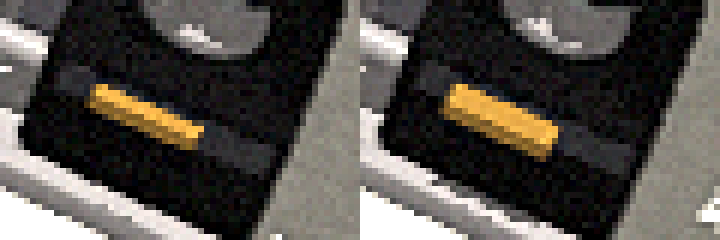

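{"fn": "arm_command", "kwargs": {
  "motion": [
    [0,[0,0,0],[0,0,0.4]],
    [0,[0,0,0],[0,0,0.2]],
    [0,[0,0,0],[0,0,0]],
    [0,[0,0,0],[0,0,0]]
  ]
}}

```text
time: 23.65
ee_pos: [0.4709, 0.2842, 0.0722]
tcp_rot: [180.0, 0.0, 140.0]
wrist_force: [1.7, -0.0, 6.6]
opening: 0.016
```

{"fn": "arm_command", "kwargs": {
  "motion": [
    [1,[0,0,0],[0,0,0]],
    [1,[0,0,0],[0,0,0]],
    [1,[0,0,0],[0,0,0]],
    [1,[0,0,0],[0,0,0]],
    [1,[0,0,0],[0,0,0]],
    [1,[0,0,-0.3],[0,0,0]],
    [1,[0,0,-0.6],[0,0,0]],
    [1,[0,0,-0.8],[0,0,0]],
    [1,[0,0,-0.6],[0,0,0]],
    [1,[0,0,-0.2],[0,0,0]],
    [1,[0,0,0],[0,0,0]]
  ]
}}

```text
time: 25.02
ee_pos: [0.471, 0.2845, 0.2223]
tcp_rot: [179.9, 0.0, 140.0]
wrist_force: [0.3, 0.3, -0.2]
opening: 0.0856
```

```bash
python3 -c "
from h import *
look(14)
im=cv2.imread('pics/f14.png');tab(im)
t=viewer.camera('top');cv2.imwrite('pics/t14.png',t)
a=cv2.resize(cv2.convertScaleAbs(im[255:385,370:570],alpha=1.6),None,fx=4,fy=4,interpolation=cv2.INTER_CUBIC)
cv2.imwrite('pics/e14.png',a)
m=red(im);m[:,:385]=0
for R in rects('scene',m,.05): print(*R)
"
```

```text
[-0.03  0.05 -0.05] [ 0.3  0.3 -0.2] 0.0856 [179.9   0.  140. ] [0.471  0.2845 0.2223] [31.1  4.8  8.8 94.  -0.  71.1]
tab n 102 x [ 77.4 102. ] y(z=.042) 3%,97% [-44.  -30.9] px [18.8  6.4]
[445. 297.] [512.6 162.2] [148.2  49.2] 107.6
```

View pics/e14.png

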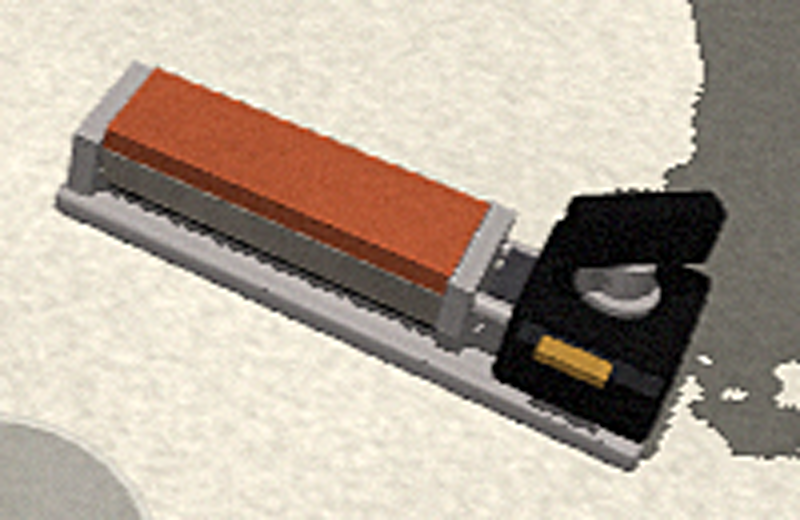

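View pics/t14.png

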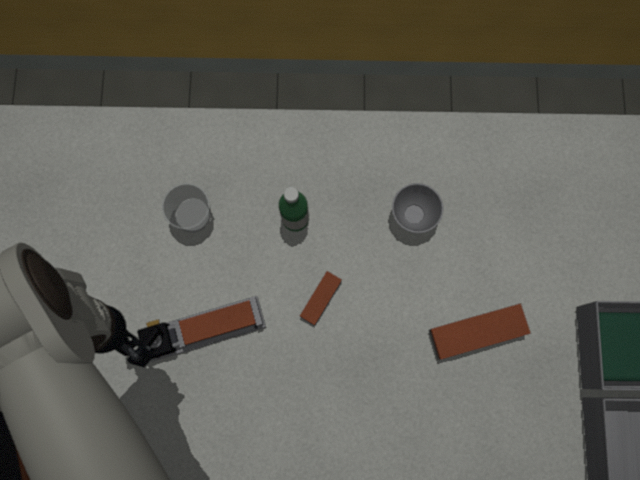

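The scene view shows the stone clamped between lip and pad, red side up, with the brass tab out at (572,362) in the crop. The top view shows the tab at (152,324). I'll cross-check the tab length from that view.

```bash
python3 -c "
from h import *
im=cv2.imread('pics/t14.png');b,g,r=[im[...,i].astype(int) for i in range(3)]
m=(r>50)&(r>1.5*b)&(r<2*g);m[:310]=0;m[345:]=0;m[:,:140]=0;m[:,168:]=0
a=np.radians(HY); d=np.array([np.cos(a),np.sin(a)]); e=np.array([-d[1],d[0]])
ys,xs=np.nonzero(m);W=ray('top',np.c_[xs,ys],.048)[:,:2]-BED
print(len(xs),np.percentile(W@d*1000-35,[3,97]),np.percentile(W@e*1000,[3,97]))
m=(r>60)&(r>1.6*g)&(r>1.6*b);m[:290]=0;m[345:]=0;m[:,:165]=0;m[:,262:]=0
for R in rects('top',m,.05): print(*R)
R=[k for k in rects('top',m,.05)][0][1]/1000-BED; print('stone x,y in bed frame mm',R@d*1000,R@e*1000)
"
```

```text
53 [77.42317078 99.71643719] [-40.54707757 -32.27707105]
[217. 322.] [506.7 158.7] [146.8  48.9] 107.5
stone x,y in bed frame mm -2.3178945917781264 0.6303686710217864
```

```bash
python3 -c "
from h import *
print(bot.get_obs()['wrist_force']); print(bot.job_done())"
```

```text
[ 0.20762252 -0.07697865 -0.60611966]
the job is handed in; nothing more can be done
None
```

I laid the middle-sized whetstone on the bed, reddish side up. Then I turned the knob about 154° (2.7 rad) clockwise in one grasp, released it and backed off. I handed the job in at about 25 s, and the hand-in gives no verdict.

**Tab:** the last pictures put it about 10 mm out. The scene camera gave about 9.8 mm. The top camera gave about 10 mm from the visible length, or 10–13 mm from the tip position. All of these are inside the 6–16 mm limit.

**Stone:** it lies flat between lip and pad, about 0.6 mm off the bed's middle line in the top view. It is within about 0.1° of the direction I measured for the holder. Both ends look in contact with lip and pad.

**Everything else:** the bottle, tub and bowl are where they started. The gripper is about 15 cm above the knob with no force on the wrist.

**Checks that disagreed:**
- The two cameras differed by several millimetres along and across the holder. I used relative gaps and contact force instead for the placing.
- The top view puts the stone's x at −2.3 mm in the bed frame I measured at the start. I think that frame was off by 1–2 mm, so it does not show a gap at the lip, but I could not confirm this independently.
- The opening on the knob bar read 16 mm rather than 14 mm, so the grasp may have been a few degrees off. The bar still turned with the gripper.

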